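Stack the vanity tower on the coaster

ROBOT

A 7-joint arm with a two-finger parallel gripper is mounted at the origin on the work surface. World frame = base frame: x ahead of the robot, y to its left, z up, the work surface at z = 0. Lengths are in m, angles in rad, forces in N, time in s.
With the tool pointing down it reaches from about 0.425 to 0.95 m from the base axis. Payload 4.7 kg.
Tool frame: the origin (TCP) lies between the finger pads; the fingertips stand bot.tcp_to_tips ahead of it and the grasp point (between the pads) is the TCP (bot.tcp_to_tips is the distance from the TCP to the fingertips, in m); z points along the fingers, x is the direction in which the jaws open and shut, and the axes are right-handed (so a half turn about z gives the same grasp; the last joint's range is limited). The gripper opens to 87 mm and grips with 3 to 60 N. Pads are 19 mm wide; open, the fingers measure 117 mm over their backs; the gripper's body (75 mm by 190 mm) begins 51 mm behind the grasp point.
Start: joints at [1.146, 0.469, -0.049, 1.532, 0.024, 1.141, -0.082], TCP at [0.26, -0.623, 0.242] pointing down, gripper open.
Joint ranges: [-2.59, 2.59], [-0.33, 1.99], [-1.39, 1.29], [0.1, 2.45], [-1.04, 4.18], [0.21, 1.99], [-2.66, 2.66]. Speed limits (rad/s): [2.57, 2.57, 3.14, 3.14, 3.14, 3.14, 3.14].

INTERFACE

Orientations are given as a rotation vector (axis times angle).
In Python, from rig import bot, read_camera, order, recognise, regions_of gives the robot as it stands. The module is installed in compiled form; this text tells all that it offers.
- The arm moves only by the tool move_arm, never from a script. Its argument "steps" is a list of rows, each an object with "translation": the shift along the world's x, y, z in mm, a list of three; "turn": the turn, a rotation vector about the world's x, y, z in degrees, a list of three; "hand": the closure in counts, from 0 (fully open) to 255 (shut). In form: [{"translation": [dx, dy, dz], "turn": [rx, ry, rz], "hand": hand}, ...]. A call has 1 to 8 rows; each row is the pose to reach, as a shift and turn from the pose commanded when the call began; what a row does not reach only later rows make up. A row lasts 1/10 s, in which the tool goes at most 50 mm and 8.59 degrees, less where a joint would pass 70% of its speed; a pose out of reach is approached as far as the arm can. A call with a gripper value outside its range is refused whole. The fingers move at their own pace and stop on an object; "newtons" is the grip in N (left out, the last holds). Time passes only in rows, so rows that repeat a pose let the fingers close. It gives the time, the measured TCP pose, the force and the opening at its end, in the units of the state.
- bot.observe(): the state, without advancing time (a new reading comes with each control period).
- read_camera(name): name is "side" or "top"; returns a dict with "color" (400x640x3 uint8, red, green, blue), "intrinsics" (3x3 intrinsics, pixels), "extrinsics" (4x4, takes a point from world to camera coordinates). Camera axes: x right, y up, looking along -z (the intrinsics and any distortion apply to the point x, -y, -z); pixel columns grow to the right and rows downward; lengths in m; the calibration is good to about 2 mm. A picture is of the moment at which its call begins. There is no depth.
- order.sign_off(): hands the job in, once; it reports no verdict.
Trained networks look in a picture, given as the dict that the camera call returned (one of the last four; its "shot" number tells which), for a name from the list of things; names that differ only in an ending like _2 or _b are one class to them, and where a whole thing is asked for, a point or a joint stands for the part that bears it (a point fixed in the world has none). Each returns a list of dicts, best first, with "confidence" (0 to 1); they miss things now and then, are a little off and sometimes report something else, mostly with a low value. They report only what shows in the picture. A call takes as long as a camera call.
- recognise(label, picture): "location" ([row, column] in pixels, amid what is visible of it).
- regions_of(label, picture): "pixels" (400x640 bool, what is visible of it) and "location" ([row, column] in pixels, amid what is visible of it).
The state is a dict: "time_s": time; "joint_positions": joint angles; "joint_velocities": joint speeds; "joint_torque": joint torques, N m; "eef_pos": TCP position; "tool_rot": TCP orientation; "ft_force": force on the tool from outside, world axes, zero at the start; "torque": the same for the moment, N m; "width": finger opening in m.
Only numpy, scipy, OpenCV 4.12 (cv2) and the standard library are available. Lean on these libraries where they do the work, as an engineer would, in place of code of your own. Each camera call takes 0.05 s, during which the arm holds its last target.

TASK

Build the little vanity tower on the marble coaster in the tray, one piece at a time from the bottom up: first the straight-sided wide white jar, then the square wooden trinket box, then the round metal tin, and last the ring stand, each upright and centred on the one below. Set every piece down gently rather than dropping it, and leave everything else on the dresser and in the tray where it is.

Things in the scene. Friction and masses are not known exactly. Their poses are not given: they have to be found in the camera images.
- coaster: Flat round marble coaster, 90 mm across, 6 mm thick, fixed on the tray floor, in the robot-side left or right half (its top is 14 mm above the dresser). Origin: centre of its underside, z up. The acacia tray is 280 x 340 mm, its walls 8 mm thick and only 20 mm high above the dresser; no wall or other thing comes within 60 mm of the coaster's centre.
- jar: Loose. Straight-sided wide white ceramic jar with a flat lid that does not come off: a plain upright cylinder 64 mm across and 40 mm high with a thin metal line near the top, about 0.22 kg. Starts upright on the dresser top beside the tray. Origin: centre of its underside, z up.
- box: Loose. Square acacia trinket box, shut for good, 54 x 54 mm and 34 mm high, flat top, small brass clasp on its -x side, about 0.1 kg. Starts upright on the dresser top beside the tray, turned by up to 0.6 rad either way. Origin: centre of its underside, z up, x and y square to the sides.
- tin: Loose. Round plain steel tin, flat top, 46 mm across and 28 mm high, about 0.06 kg. Starts upright on the dresser top beside the tray. Origin: centre of its underside, z up.
- ring_stand: Loose. White ceramic ring stand: a round foot 36 mm across and 7 mm high with an upright post 14 mm thick in the middle and a ball 16 mm across at the top, 57 mm high in all, about 0.06 kg. Starts upright on the dresser top beside the tray; pinch it by the post. Origin: centre of its underside, z up.
- cotton_jar: Bystander, loose: bellied white ceramic jar with a knobbed lid, 58 mm across and 63 mm high, standing in the tray in the front half that the coaster does not occupy. Not part of the tower. Origin: centre of its underside, z up.
- organizer: Bystander, loose: clear plastic seven-day pill organizer, empty and shut, 34 x 150 mm and 24 mm high, long along its y, in the back of the tray. Origin: centre of its underside, z up.
- roller: Bystander, loose: rose quartz facial roller with a steel frame, about 150 mm long along its y, 45 mm wide and 20 mm high, lying in the back of the tray. Origin: under the middle of its handle, z up.
- mascara: Bystander, loose: slim black mascara tube, 16 mm thick and 124 mm long along its y, lying in the back of the tray. Origin: under its middle, z up.
- polish: Bystander, loose: small square bottle of nail polish, 28 x 28 mm with a slim black cap, 62 mm high, standing on the dresser top among the pieces of the tower. Not part of the tower. Origin: centre of its underside, z up.

How it is judged:
By the outcome, as a careful person would: the job done as asked, in the order asked, and still so for the second after the job is handed in, with the robot touching nothing.
It also fails if it takes over 128 s, if anything falls off the work surface, if the arm or the gripper's body presses on something with over 40 N, if the wrist force passes 120 N, or if a joint passes its speed limit or range.

## Working session

There is one attempt and no reset: what is moved stays moved. The work goes in short steps, Python scripts to look and compute and a tool call to move; the robot and the scene stay as the last step left them, time stands still between calls to the robot, and variables do not carry over. Pictures are saved under pics/ and viewed, and the job is handed in when it is done.

Besides the shell and the picture viewer there is one more tool, called after "Emit:" as name(argument=value, ...) on one line, values as JSON. move_arm: Moves the arm, as the interface text tells. Its arguments: {"type":"object","properties":{"steps":{"type":"array"},"newtons":{"type":"number"}},"required":["steps"]}

```bash
mkdir -p pics; python3 - <<'E'
from rig import bot, read_camera, order, recognise, regions_of
import cv2
s=bot.observe()
for k,v in s.items(): print(k,v)
print(bot.tcp_to_tips)
for n in ("side","top"):
    p=read_camera(n); print(n,p['intrinsics'],p['extrinsics'],[k for k in p if k!='color'])
    cv2.imwrite(f'pics/{n}0.png',p['color'][:,:,::-1])
    for l in "coaster jar box tin ring_stand cotton_jar organizer roller mascara polish".split():
        r=regions_of(l,p); print(l,[(round(float(x['confidence']),2),[round(float(a)) for a in x['location']],int(x['pixels'].sum())) for x in r[:3]])
E
```

```text
time_s 0.0
joint_positions [ 1.14607812  0.46942996 -0.04856384  1.53369613  0.0241085   1.14100473
 -0.08230493]
joint_velocities [-1.03953564e-03 -6.60541946e-04  3.01012295e-04  4.97330708e-04
  7.82011454e-05  4.46706988e-04 -7.01923499e-04]
joint_torque [ 1.36307222e-04 -5.07960570e+01 -8.03597295e-02 -2.36149460e+01
 -6.12124451e-02  3.79702903e-02  1.96344922e-04]
eef_pos [ 0.26002749 -0.62229042  0.24050612]
tool_rot [-2.61402454  1.74073985  0.00263079]
ft_force [ 0.18092425  0.67396294 -0.0508607 ]
torque [ 0.01482886 -0.00999237 -0.01140785]
width 0.08715013451362587
0.019
side [[396.28769453   0.         322.99012748]
 [  0.         396.28769453 198.33195329]
 [  0.           0.           1.        ]] [[-0.70512812 -0.70890345 -0.01581902  0.42081501]
 [ 0.44337898 -0.45820822  0.77036375 -0.28053932]
 [-0.55336192  0.53619132  0.63740839 -0.67253834]
 [ 0.          0.          0.          1.        ]] ['intrinsics', 'extrinsics', 'shot']
coaster [(0.93, [208, 361], 734)]
jar [(0.88, [314, 259], 1163), (0.55, [211, 361], 759)]
box [(0.78, [152, 396], 412)]
tin [(0.97, [26
[... 358 characters left out ...]
           1.        ]] [[-0.00244506 -0.99993385 -0.01123893  0.04144007]
 [ 0.98433772 -0.00438779  0.17623848 -0.56710967]
 [-0.17627613 -0.01063199  0.98428334 -0.86500154]
 [ 0.          0.          0.          1.        ]] ['intrinsics', 'extrinsics', 'shot']
coaster [(0.93, [230, 352], 1187)]
jar [(0.76, [255, 195], 738), (0.21, [231, 353], 1261)]
box [(0.55, [181, 469], 708)]
tin [(0.79, [188, 200], 371)]
ring_stand [(0.67, [221, 159], 176)]
cotton_jar [(0.75, [221, 283], 549), (0.73, [188, 357], 323)]
organizer [(0.86, [181, 288], 983), (0.67, [184, 468], 709)]
roller [(0.7, [163, 318], 468)]
mascara [(0.92, [188, 354], 372), (0.68, [257, 195], 794)]
polish [(0.46, [250, 470], 231)]
```

View pics/side0.png

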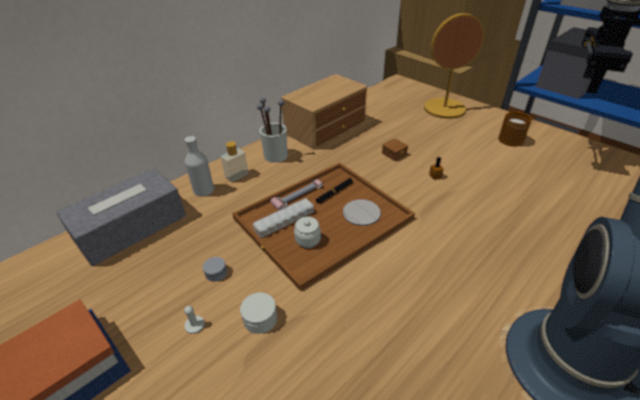

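View pics/top0.png

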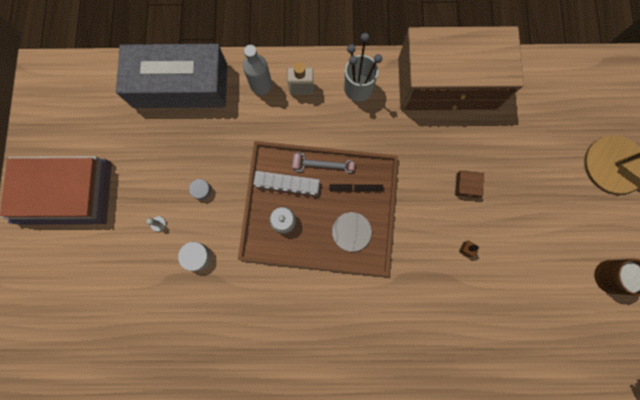

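```bash
cat > h.py <<'E'
from rig import bot, read_camera, order, recognise, regions_of
import numpy as np, cv2
from scipy.optimize import minimize
S=8
def proj(P,p):
    P=np.atleast_2d(P); E=p['extrinsics']; K=p['intrinsics']
    c=P@E[:3,:3].T+E[:3,3]; u=K[0,0]*c[:,0]/-c[:,2]+K[0,2]; v=K[1,1]*-c[:,1]/-c[:,2]+K[1,2]
    return np.c_[u,v]
def cyl(d,z0,z1,n=40):
    a=np.linspace(0,2*np.pi,n,endpoint=False); c=np.c_[np.cos(a),np.sin(a)]*d/2
    return np.vstack([np.c_[c,0*a+z0],np.c_[c,0*a+z1]])
def boxm(w,d,h):
    return np.array([[x*w/2,y*d/2,z] for x in(-1,1) for y in(-1,1) for z in(0,h)])
def ball(d,zc):
    return np.vstack([cyl(d*np.cos(t),zc+d/2*np.sin(t),zc+d/2*np.sin(t),16) for t in np.linspace(-1.4,1.4,7)])
M={'coaster':[cyl(.09,0,.006)],'jar':[cyl(.064,0,.04)],'box':[boxm(.054,.054,.034)],'tin':[cyl(.046,0,.028)],
 'ring_stand':[cyl(.036,0,.007),cyl(.014,0,.045),ball(.016,.049)],'polish':[boxm(.028,.028,.04),cyl(.014,.04,.062)],
 'cotton_jar':[cyl(.058,.01,.04)]}
def render(name,q,p,win):
    x,y,z,yaw=q; c,s=np.cos(yaw),np.sin(yaw); r0,r1,c0,c1=win
    im=np.zeros(((r1-r0)*S,(c1-c0)*S),np.uint8)
    for part in M[name]:
        W=part@np.array([[c,s,0],[-s,c,0],[0,0,1]])+[x,y,z]
        uv=(proj(W,p)+.5-[c0,r0])*S-.5
        cv2.fillConvexPoly(im,cv2.convexHull(np.round(uv*16).astype(np.int32)),255,shift=4)
    return cv2.resize(im,(c1-c0,r1-r0),interpolation=cv2.INTER_AREA)/255.
def ray(p,loc):
    K=p['intrinsics'];E=p['extrinsics']; d=np.array([(loc[1]-K[0,2])/K[0,0],-(loc[0]-K[1,2])/K[1,1],-1])
    R=E[:3,:3]; return -R.T@E[:3,3], R.T@d
def tri(obs):
    A=np.zeros((3,3));b=np.zeros(3)
    for p,loc in obs:
        o,d=ray(p,loc); d=d/np.linalg.norm(d); Q=np.eye(3)-np.outer(d,d); A+=Q;b+=Q@o
    return np.linalg.solve(A,b)
def fit(name,obs,q0,free=(1,1,1,0),blur=.7):
    """obs: list of (pic,mask)"""
    data=[]
    for p,m in obs:
        r,c=np.where(m); w=(max(r.min()-8,0),min(r.max()+9,400),max(c.min()-8,0),min(c.max()+9,640))
        data.append((p,m[w[0]:w[1],w[2]:w[3]].astype(float),w))
    idx=[i for i in range(4) if free[i]]; sc=np.array([.003,.003,.003,.1])
    q0=np.array(q0,float)
    def cost(t):
        q=q0.copy(); q[idx]+=t*sc[idx]; e=0
        for p,m,w in data:
            R=render(name,q,p,w); e+=((cv2.GaussianBlur(R,(0,0),blur)-cv2.GaussianBlur(m,(0,0),blur))**2).sum()/m.sum()
        return e
    best=minimize(cost,np.zeros(len(idx)),method='Nelder-Mead',options=dict(initial_simplex=np.vstack([np.zeros(len(idx)),np.eye(len(idx))*1.5]),maxiter=300))
    q=q0.copy(); q[idx]+=best.x*sc[idx]; return q,best.fun
E
cat > m1.py <<'E'
from h import *
P={n:read_camera(n) for n in('side','top')}
import pickle
for n in ('coaster','jar','box','tin','ring_stand','polish','cotton_jar'):
    obs=[];locs=[]
    for c in P:
        r=regions_of(n,P[c])
        if r: obs.append((P[c],r[0]['pixels'])); locs.append((P[c],r[0]['location']))
    t=tri(locs); 
    z=.008 if n in('coaster','cotton_jar') else 0
    q0=[t[0],t[1],z,0]
    print(n,'tri',t.round(3))
    q,f=fit(n,obs,q0,(1,1,1,n in('box','polish'))); print('  free',q.round(4),round(f,3))
    q,f=fit(n,obs,[*q[:2],z,q[3]],(1,1,0,n in('box','polish'))); print('  z0  ',q.round(4),round(f,3))
    for o in obs:
        qq,f=fit(n,[o],q,(1,1,0,n in('box','polish'))); print('  one ',qq.round(4),round(f,3))
E
python3 m1.py
```

```text
coaster tri [ 0.505 -0.037  0.012]
  free [ 0.5062 -0.0379  0.0035  0.    ] 0.015
  z0   [ 0.5047 -0.0361  0.008   0.    ] 0.043
  one  [ 0.5028 -0.0346  0.008   0.    ] 0.012
  one  [ 0.5061 -0.0372  0.008   0.    ] 0.006
jar tri [0.386 0.204 0.266]
  free [0.3858 0.2044 0.     0.    ] 1.902
  z0   [0.3858 0.2044 0.     0.    ] 1.902
  one  [0.3858 0.2044 0.     0.    ] 0.951
  one  [0.3858 0.2044 0.     0.    ] 0.951
box tri [ 0.431 -0.01   0.842]
  free [ 0.431 -0.01   0.     0.   ] 0.947
  z0   [ 0.431 -0.01   0.     0.   ] 0.947
  one  [ 0.431 -0.01   0.     0.   ] 0.947
tin tri [0.603 0.316 0.015]
  free [ 0.6055  0.3149 -0.0035  0.    ] 0.027
  z0   [0.6043 0.3146 0.     0.    ] 0.05
  one  [0.6018 0.3155 0.     0.    ] 0.011
  one  [0.6055 0.3147 0.     0.    ] 0.007
ring_stand tri [ 0.533  0.411 -0.006]
  free [ 0.5269  0.4127 -0.0038  0.    ] 0.143
  z0   [0.5256 0.4125 0.     0.    ] 0.185
  one  [0.5238 0.4131 0.     0.    ] 0.036
  one  [0.5268 0.4118 0.     0.    ] 0.114
polish tri [0.433 0.113 0.318]
  free [0.433  0.1135 0.     0.    ] 1.842
  z0   [0.433  0.1135 0.     0.    ] 1.842
  one  [0.433  0.1135 0.     0.    ] 0.939
  one  [0.433  0.1135 0.     0.    ] 0.903
cotton_jar tri [0.536 0.114 0.021]
  free [0.5294 0.1187 0.0092 0.    ] 0.079
  z0   [0.5298 0.1185 0.008  0.    ] 0.081
  one  [0.5285 0.1178 0.008  0.    ] 0.06
  one  [0.5302 0.1193 0.008  0.    ] 0.01
```

```bash
cat > m2.py <<'E'
from h import *
EX={'side':dict(coaster=(211,361),jar=(314,259),box=(150,396),tin=(268,213),ring_stand=(321,193),polish=(170,436),cotton_jar=(234,308)),
'top':dict(coaster=(231,352),jar=(257,193),box=(184,470),tin=(189,200),ring_stand=(223,157),polish=(249,470),cotton_jar=(220,283))}
P={n:read_camera(n) for n in('side','top')}
for n in ('coaster','jar','box','tin','ring_stand','polish','cotton_jar'):
    obs=[];locs=[];cn=[]
    for c in P:
        r=[x for x in regions_of(n,P[c]) if np.hypot(*(np.array(x['location'])-EX[c][n]))<8]
        if r: obs.append((P[c],r[0]['pixels'])); locs.append((P[c],r[0]['location']));cn.append(c)
    z=.008 if n in('coaster','cotton_jar') else 0
    if not locs: print(n,'none'); continue
    o,d=ray(*locs[-1]); t=o+d*(.015-o[2])/d[2]
    if len(locs)>1: print(n,'tri',tri(locs).round(4))
    yw=n in('box','polish')
    qs=[]
    for fr in ((1,1,1,yw),(1,1,0,yw)):
      best=min((fit(n,obs,[t[0],t[1],z,y],fr) for y in ([-.4,0,.4] if yw else [0])),key=lambda a:a[1]); print(n,fr[2],best[0].round(4),round(best[1],3))
    for c,o in zip(cn,obs):
        qq,f=fit(n,[o],best[0],(1,1,0,yw)); print('  ',c,qq.round(4),round(f,3))
E
python3 m2.py; python3 m2.py
```

```text
coaster tri [ 0.5058 -0.0423  0.0099]
coaster 1 [ 0.505  -0.0378  0.0047  0.    ] 0.037
coaster 0 [ 0.5039 -0.0364  0.008   0.    ] 0.052
   side [ 0.502  -0.0359  0.008   0.    ] 0.012
   top [ 0.5055 -0.0366  0.008   0.    ] 0.019
jar tri [0.4486 0.3179 0.01  ]
jar 1 [ 0.4496  0.3178 -0.0018  0.    ] 0.012
jar 0 [0.449  0.3178 0.     0.    ] 0.017
   side [0.4481 0.3183 0.     0.    ] 0.006
   top [0.4497 0.3177 0.     0.    ] 0.005
box tri [ 0.6204 -0.3178  0.0026]
box 1 [ 0.6146 -0.3119 -0.0035 -0.089 ] 0.096
box 0 [ 0.6133 -0.3098  0.     -0.1167] 0.106
   side [ 0.611  -0.3092  0.     -0.0778] 0.03
   top [ 0.6146 -0.3095  0.     -0.1153] 0.06
tin tri [0.6058 0.3133 0.0151]
tin 1 [ 0.605   0.3148 -0.0028  0.    ] 0.047
tin 0 [0.604  0.3148 0.     0.    ] 0.061
   side [0.6019 0.3152 0.     0.    ] 0.006
   top [0.6051 0.3152 0.     0.    ] 0.028
ring_stand tri [5.331e-01 4.130e-01 5.000e-04]
ring_stand 1 [ 0.5265  0.4131 -0.0013  0.    ] 0.119
ring_stand 0 [0.5262 0.4132 0.     0.    ] 0.123
   side [0.5252 0.4132 0.     0.    ] 0.07
   top [0.5269 0.4135 0.     0.    ] 0.045
p
[... 1296 characters left out ...]
    0.    ] 0.044
ring_stand tri [ 0.5318  0.4158 -0.0006]
ring_stand 1 [ 0.5267  0.4126 -0.0025  0.    ] 0.034
ring_stand 0 [0.5261 0.4124 0.     0.    ] 0.053
   side [0.5244 0.4127 0.     0.    ] 0.016
   top [0.527  0.4124 0.     0.    ] 0.008
polish tri [ 0.4605 -0.2991  0.0203]
polish 1 [ 0.4647 -0.3008 -0.0055 -0.7216] 0.182
polish 0 [ 0.4639 -0.2979  0.      0.8174] 0.219
   side [ 0.4609 -0.2945  0.      0.7618] 0.077
   top [ 0.4652 -0.2976  0.      0.9358] 0.093
cotton_jar tri [0.5259 0.1161 0.0287]
cotton_jar 1 [0.5291 0.1187 0.009  0.    ] 0.097
cotton_jar 0 [0.5293 0.1186 0.008  0.    ] 0.098
   side [0.5274 0.1188 0.008  0.    ] 0.056
   top [0.5304 0.1194 0.008  0.    ] 0.029
```

Emit:
move_arm(steps=[{"translation": [32,34,0],"turn": [0,0,8],"hand": 0},{"translation": [65,68,0],"turn": [0,0,16.5],"hand": 0},{"translation": [97,102,0],"turn": [0,0,25],"hand": 0},{"translation": [130,136,0],"turn": [0,0,33.5],"hand": 0},{"translation": [162,170,0],"turn": [0,0,42],"hand": 0},{"translation": [195,205,0],"turn": [0,0,50.5],"hand": 0},{"translation": [228,239,0],"turn": [0,0,59],"hand": 0},{"translation": [260,273,0],"turn": [0,0,67.3],"hand": 0}])

```text
time_s: 4.3
eef_pos: [0.5215, -0.3484, 0.2419]
tool_rot: [3.141, 0.009, 0.001]
ft_force: [0.5, -0.5, 0.4]
width: 0.087
```

Emit:
move_arm(steps=[{"translation": [0,45,0],"turn": [0,0,0],"hand": 0},{"translation": [5,93,0],"turn": [0,0,0],"hand": 0},{"translation": [10,142,0],"turn": [0,0,0],"hand": 0},{"translation": [15,190,0],"turn": [0,0,0],"hand": 0},{"translation": [20,238,0],"turn": [0,0,0],"hand": 0},{"translation": [20,286,0],"turn": [0,0,0],"hand": 0},{"translation": [20,334,0],"turn": [0,0,0],"hand": 0},{"translation": [20,380,0],"turn": [0,0,0],"hand": 0}])

```text
time_s: 5.1
eef_pos: [0.5401, 0.0322, 0.2419]
tool_rot: [3.141, -0.0, 0.001]
ft_force: [1.0, 0.3, 0.0]
width: 0.0869
```

```bash
python3 - <<'E'
from h import *
from scipy.spatial.transform import Rotation as R
s=bot.observe(); print(s['time_s'],s['eef_pos'],R.from_rotvec(s['tool_rot']).as_matrix().round(3),s['joint_positions'].round(2),s['width'])
E
```

```text
5.1 [0.54009068 0.03220613 0.24193699] [[ 1.    -0.     0.001]
 [-0.    -1.    -0.   ]
 [ 0.001  0.    -1.   ]] [ 0.32  0.3  -0.56  1.83  0.18  1.06 -0.31] 0.0868731757363563
```

Emit:
move_arm(steps=[{"translation": [-12,41,0],"turn": [0,0,0],"hand": 0},{"translation": [-25,82,0],"turn": [0,0,0],"hand": 0},{"translation": [-38,123,0],"turn": [0,0,0],"hand": 0},{"translation": [-52,164,0],"turn": [0,0,0],"hand": 0},{"translation": [-65,205,0],"turn": [0,0,0],"hand": 0},{"translation": [-78,246,0],"turn": [0,0,0],"hand": 0},{"translation": [-91,285,0],"turn": [0,0,0],"hand": 0},{"translation": [-91,285,-40],"turn": [0,0,0],"hand": 0}])

```text
time_s: 5.9
eef_pos: [0.4486, 0.3248, 0.2067]
tool_rot: [-3.13, -0.014, -0.014]
ft_force: [0.5, 0.5, -0.0]
width: 0.087
```

Emit:
move_arm(steps=[{"translation": [0,0,-45],"turn": [0,0,0],"hand": 0},{"translation": [0,0,-85],"turn": [0,0,0],"hand": 0},{"translation": [0,0,-110],"turn": [0,0,0],"hand": 0},{"translation": [0,0,-110],"turn": [0,0,0],"hand": 0},{"translation": [0,0,-110],"turn": [0,0,0],"hand": 0}])

```text
time_s: 6.4
eef_pos: [0.4496, 0.3156, 0.0921]
tool_rot: [-3.141, 0.001, -0.0]
ft_force: [0.9, 1.0, 1.3]
width: 0.087
```

```bash
python3 - <<'E'
from h import *
s=bot.observe(); print(s['eef_pos'])
for n in('side','top'):
    p=read_camera(n); r,c=(310,255) if n=='side' else (250,200)
    o=p['color'][max(r-90,0):min(r+90,400),max(c-120,0):c+120]
    cv2.imwrite(f'pics/{n}1.png',cv2.resize(o,None,fx=3,fy=3)[:,:,::-1])
E
```

```text
[0.44959241 0.31564645 0.09210876]
```

View pics/side1.png

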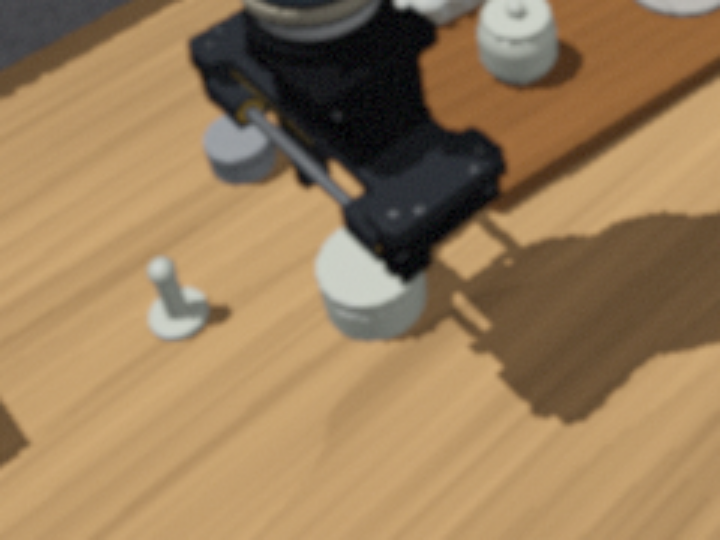

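View pics/top1.png

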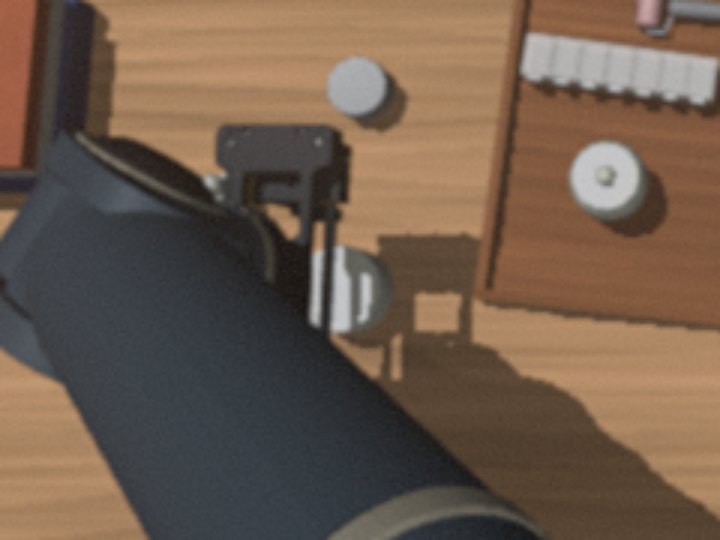

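Emit:
move_arm(steps=[{"translation": [0,2,-30],"turn": [0,0,0],"hand": 0},{"translation": [0,2,-50],"turn": [0,0,0],"hand": 0},{"translation": [0,2,-60],"turn": [0,0,0],"hand": 0},{"translation": [0,2,-66],"turn": [0,0,0],"hand": 0},{"translation": [0,2,-66],"turn": [0,0,0],"hand": 30},{"translation": [0,2,-66],"turn": [0,0,0],"hand": 50},{"translation": [0,2,-66],"turn": [0,0,0],"hand": 80},{"translation": [0,2,-66],"turn": [0,0,0],"hand": 100}], newtons=20)

```text
time_s: 7.3
eef_pos: [0.4494, 0.3175, 0.0263]
tool_rot: [-3.141, 0.001, -0.001]
ft_force: [0.1, -0.1, 2.7]
width: 0.0632
```

Emit:
move_arm(steps=[{"translation": [0,0,0],"turn": [0,0,0],"hand": 120},{"translation": [0,0,0],"turn": [0,0,0],"hand": 120},{"translation": [0,0,0],"turn": [0,0,0],"hand": 120}])

```text
time_s: 7.6
eef_pos: [0.4494, 0.3175, 0.0263]
tool_rot: [-3.141, 0.001, -0.001]
ft_force: [-1.9, -0.3, 5.2]
width: 0.0637
```

Emit:
move_arm(steps=[{"translation": [0,0,20],"turn": [0,0,0],"hand": 120},{"translation": [0,0,60],"turn": [0,0,0],"hand": 120},{"translation": [0,0,100],"turn": [0,0,0],"hand": 120},{"translation": [5,-35,115],"turn": [0,0,0],"hand": 120},{"translation": [12,-75,115],"turn": [0,0,0],"hand": 120},{"translation": [20,-115,115],"turn": [0,0,0],"hand": 120},{"translation": [26,-155,115],"turn": [0,0,0],"hand": 120},{"translation": [32,-195,115],"turn": [0,0,0],"hand": 120}])

```text
time_s: 8.4
eef_pos: [0.4809, 0.1202, 0.1401]
tool_rot: [3.141, -0.0, -0.001]
ft_force: [0.6, 0.8, -2.8]
width: 0.0631
```

Emit:
move_arm(steps=[{"translation": [6,-40,0],"turn": [0,0,0],"hand": 120},{"translation": [12,-80,0],"turn": [0,0,0],"hand": 120},{"translation": [18,-120,0],"turn": [0,0,0],"hand": 120},{"translation": [23,-160,0],"turn": [0,0,0],"hand": 120},{"translation": [23,-160,0],"turn": [0,0,0],"hand": 120},{"translation": [23,-160,0],"turn": [0,0,0],"hand": 120}])

```text
time_s: 9.0
eef_pos: [0.5037, -0.039, 0.14]
tool_rot: [-3.141, 0.005, 0.002]
ft_force: [-0.3, 1.0, -3.3]
width: 0.0635
```

```bash
cat > snap.py <<'E'
import sys
from h import *
s=bot.observe(); print(s['eef_pos'],s['width'],s['time_s'])
k=sys.argv[1]; C=[int(a) for a in sys.argv[2:6]]
outs=[]
for i,n in enumerate(('side','top')):
    p=read_camera(n); r,c=C[2*i:2*i+2]
    o=p['color'][max(r-65,0):min(r+65,400),max(c-65,0):c+65]
    outs.append(cv2.resize(o,(400,400),interpolation=cv2.INTER_CUBIC))
cv2.imwrite(f'pics/{k}.png',np.hstack(outs)[:,:,::-1])
E
python3 snap.py jarheld 190 361 231 352
```

```text
[ 0.50372756 -0.0390486   0.13996032] 0.06350166151507874 9.0
```

View pics/jarheld.png

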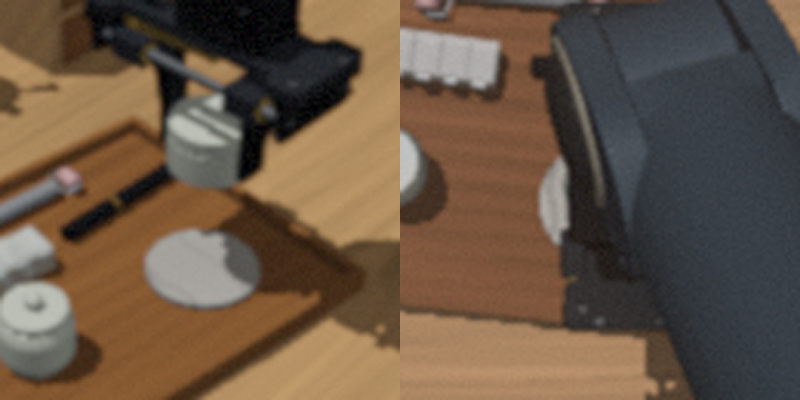

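```bash
cat >> h.py <<'E'
def fit_occ(name,p,mask,q0,free=(1,1,0,0),blur=.7,dark=60):
    """fit in one view, leaving out pixels on/near dark gripper"""
    r,c=np.where(mask); w=(max(r.min()-8,0),min(r.max()+9,400),max(c.min()-8,0),min(c.max()+9,640))
    m=mask[w[0]:w[1],w[2]:w[3]].astype(float); g=p['color'][w[0]:w[1],w[2]:w[3]].max(2)
    W=1-cv2.dilate(((g<dark)&(m<.5)).astype(np.uint8),np.ones((5,5)))
    idx=[i for i in range(4) if free[i]]; sc=np.array([.003,.003,.003,.1]); q0=np.array(q0,float)
    def cost(t):
        q=q0.copy(); q[idx]+=t*sc[idx]
        return (W*(cv2.GaussianBlur(render(name,q,p,w),(0,0),blur)-cv2.GaussianBlur(m,(0,0),blur))**2).sum()/m.sum()
    b=minimize(cost,np.zeros(len(idx)),method='Nelder-Mead',options=dict(initial_simplex=np.vstack([np.zeros(len(idx)),np.eye(len(idx))*1.5]),maxiter=300))
    q=q0.copy(); q[idx]+=b.x*sc[idx]; return q,b.fun,W.mean()
E
cat > m3.py <<'E'
import sys
from h import *
n=sys.argv[1]; dz=float(sys.argv[2]); 
for k in range(2):
    s=bot.observe(); p=read_camera('side'); t=s['eef_pos']
    e=proj([t[0],t[1],t[2]-dz+.015],p)[0][::-1]
    for x in regions_of(n,p)[:3]:
        d=np.hypot(*(np.array(x['location'])-e)); 
        if d<20:
            q,f,w=fit_occ(n,p,x['pixels'],[t[0],t[1],t[2]-dz,0]); print(x['confidence'],x['pixels'].sum(),'minus tcp',(q[:3]-t).round(4),round(f,3),round(w,2))
            q,f,w=fit_occ(n,p,x['pixels'],[t[0],t[1],t[2]-dz,0],(1,1,1,0)); print('   z free',(q[:3]-t).round(4),round(f,3))
E
python3 m3.py jar .0263
```

```text
0.72 616 minus tcp [-0.0014  0.0008 -0.0263] 0.003 0.54
   z free [ 0.0108 -0.0127 -0.0399] 0.002
0.75 651 minus tcp [ 0.0005  0.0018 -0.0263] 0.002 0.54
   z free [ 0.0015  0.0007 -0.0273] 0.002
```

Emit:
move_arm(steps=[{"translation": [0,2,-35],"turn": [0,0,0],"hand": 120},{"translation": [0,2,-65],"turn": [0,0,0],"hand": 120},{"translation": [0,2,-85],"turn": [0,0,0],"hand": 120},{"translation": [0,2,-93],"turn": [0,0,0],"hand": 120},{"translation": [0,2,-96],"turn": [0,0,0],"hand": 120},{"translation": [0,2,-97],"turn": [0,0,0],"hand": 120},{"translation": [0,2,-98],"turn": [0,0,0],"hand": 120},{"translation": [0,2,-98],"turn": [0,0,0],"hand": 120}])

```text
time_s: 10.1
eef_pos: [0.5049, -0.0358, 0.0434]
tool_rot: [3.141, -0.001, 0.003]
ft_force: [0.3, 0.1, -2.1]
width: 0.0636
```

Emit:
move_arm(steps=[{"translation": [0,0,-0.5],"turn": [0,0,0],"hand": 120},{"translation": [0,0,-1],"turn": [0,0,0],"hand": 120},{"translation": [0,0,-1],"turn": [0,0,0],"hand": 120}])

```text
time_s: 10.4
eef_pos: [0.5043, -0.0359, 0.0417]
tool_rot: [3.142, -0.001, 0.0]
ft_force: [0.3, 0.2, -2.8]
width: 0.0635
```

Emit:
move_arm(steps=[{"translation": [0,-1,-0.5],"turn": [0,0,0],"hand": 120},{"translation": [0,-1,-1],"turn": [0,0,0],"hand": 120},{"translation": [0,-1,-1.5],"turn": [0,0,0],"hand": 120},{"translation": [0,-1,-1.5],"turn": [0,0,0],"hand": 120}])

```text
time_s: 10.8
eef_pos: [0.5043, -0.037, 0.0403]
tool_rot: [3.141, -0.001, -0.0]
ft_force: [-0.6, -0.9, 1.4]
width: 0.0633
```

Emit:
move_arm(steps=[{"translation": [0,0,0],"turn": [0,0,0],"hand": 50},{"translation": [0,0,0],"turn": [0,0,0],"hand": 40},{"translation": [0,0,0],"turn": [0,0,0],"hand": 30},{"translation": [0,0,0],"turn": [0,0,0],"hand": 30},{"translation": [0,0,15],"turn": [0,0,0],"hand": 30},{"translation": [0,0,50],"turn": [0,0,0],"hand": 30},{"translation": [0,0,95],"turn": [0,0,0],"hand": 30},{"translation": [0,0,120],"turn": [0,0,0],"hand": 0}])

```text
time_s: 11.6
eef_pos: [0.5056, -0.0364, 0.163]
tool_rot: [-3.142, 0.0, -0.006]
ft_force: [0.8, 0.6, -0.7]
width: 0.0798
```

Emit:
move_arm(steps=[{"translation": [12,-40,20],"turn": [0,0,0],"hand": 0},{"translation": [26,-80,20],"turn": [0,0,-2],"hand": 0},{"translation": [40,-120,20],"turn": [0,0,-4],"hand": 0},{"translation": [56,-160,20],"turn": [0,0,-6.5],"hand": 0},{"translation": [72,-200,20],"turn": [0,0,-6.5],"hand": 0},{"translation": [90,-240,20],"turn": [0,0,-6.5],"hand": 0},{"translation": [110,-274,10],"turn": [0,0,-6.5],"hand": 0},{"translation": [110,-274,-20],"turn": [0,0,-6.5],"hand": 0}])

```text
time_s: 12.4
eef_pos: [0.6172, -0.3186, 0.1419]
tool_rot: [3.13, -0.191, 0.013]
ft_force: [0.3, -0.3, -0.0]
width: 0.0871
```

```bash
sed -i "s/if len(locs)>1: print/if 0: print/" m2.py; sed -e "s/jar=(314,259)/jar=(205,361)/; s/jar=(257,193)/jar=(231,352)/; s/('coaster','jar','box','tin','ring_stand','polish','cotton_jar'):/('jar',):/; s/z=.008 if n.*/z=.014/" m2.py > m4.py; python3 m4.py; python3 m4.py; python3 snap.py jarplaced 205 361 231 352
```

```text
jar 1 [ 0.5063 -0.0377  0.0104  0.    ] 0.021
jar 0 [ 0.5053 -0.0368  0.014   0.    ] 0.04
   side [ 0.5031 -0.035   0.014   0.    ] 0.014
   top [ 0.5065 -0.0371  0.014   0.    ] 0.006
jar 1 [ 0.5068 -0.0383  0.0095  0.    ] 0.025
jar 0 [ 0.5056 -0.0371  0.014   0.    ] 0.051
   side [ 0.503  -0.0351  0.014   0.    ] 0.011
   top [ 0.5068 -0.0374  0.014   0.    ] 0.013
[ 0.61511981 -0.31000197  0.14196741] 0.08680375006055832 12.8
```

View pics/jarplaced.png

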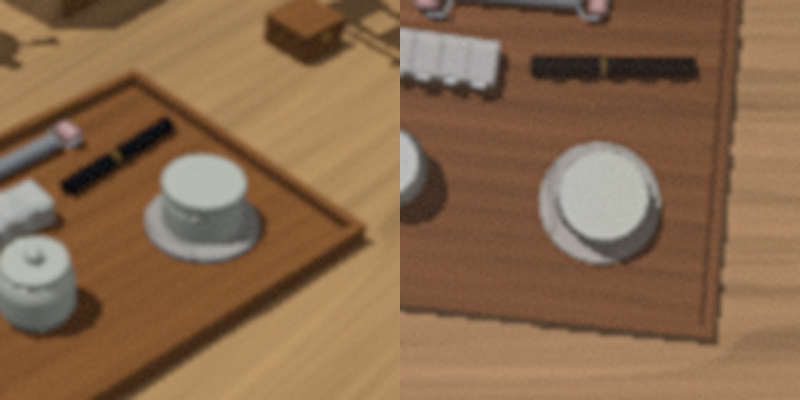

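Emit:
move_arm(steps=[{"translation": [-1,0,-40],"turn": [0,0,0],"hand": 0},{"translation": [-1,0,-80],"turn": [0,0,0],"hand": 0},{"translation": [-1,0,-100],"turn": [0,0,0],"hand": 0},{"translation": [-1,0,-110],"turn": [0,0,0],"hand": 0},{"translation": [-1,0,-118],"turn": [0,0,0],"hand": 0},{"translation": [-1,0,-118],"turn": [0,0,0],"hand": 30},{"translation": [-1,0,-118],"turn": [0,0,0],"hand": 60},{"translation": [-1,0,-118],"turn": [0,0,0],"hand": 80}], newtons=12)

```text
time_s: 13.7
eef_pos: [0.6142, -0.3111, 0.0236]
tool_rot: [3.136, -0.179, 0.004]
ft_force: [0.1, -0.9, 0.4]
width: 0.0706
```

Emit:
move_arm(steps=[{"translation": [0,0,0],"turn": [0,0,0],"hand": 100},{"translation": [0,0,0],"turn": [0,0,0],"hand": 120},{"translation": [0,0,0],"turn": [0,0,0],"hand": 140},{"translation": [0,0,0],"turn": [0,0,0],"hand": 140}])

```text
time_s: 14.1
eef_pos: [0.6134, -0.311, 0.0227]
tool_rot: [3.136, -0.179, 0.001]
ft_force: [-1.0, 0.3, 4.0]
width: 0.0538
```

Emit:
move_arm(steps=[{"translation": [0,0,15],"turn": [0,0,0],"hand": 140},{"translation": [0,0,50],"turn": [0,0,0],"hand": 140},{"translation": [0,0,90],"turn": [0,0,0],"hand": 140},{"translation": [0,0,130],"turn": [0,0,0],"hand": 140},{"translation": [-10,35,140],"turn": [0,0,0],"hand": 140},{"translation": [-25,75,140],"turn": [0,0,0],"hand": 140},{"translation": [-40,115,140],"turn": [0,0,0],"hand": 140},{"translation": [-55,155,140],"turn": [0,0,0],"hand": 140}])

```text
time_s: 14.9
eef_pos: [0.5576, -0.1542, 0.1629]
tool_rot: [3.136, -0.179, 0.002]
ft_force: [0.7, 1.1, -1.3]
width: 0.0539
```

Emit:
move_arm(steps=[{"translation": [-15,35,0],"turn": [0,0,0],"hand": 140},{"translation": [-30,75,0],"turn": [0,0,0],"hand": 140},{"translation": [-45,105,0],"turn": [0,0,0],"hand": 140},{"translation": [-54,119,0],"turn": [0,0,0],"hand": 140},{"translation": [-54,119,0],"turn": [0,0,0],"hand": 140},{"translation": [-54,119,0],"turn": [0,0,0],"hand": 140}])

```text
time_s: 15.5
eef_pos: [0.505, -0.0382, 0.1625]
tool_rot: [3.135, -0.181, 0.002]
ft_force: [-0.6, 0.4, -1.9]
width: 0.054
```

```bash
sed -i 's/t\[2\]-dz,0\]/t[2]-dz,YAW]/g; s/^for k in/YAW=float(sys.argv[3]) if len(sys.argv)>3 else 0\nfor k in/' m3.py; sed -i 's/(1,1,1,0)); print(/(1,1,1,0)); print(q[3],/' m3.py; python3 m3.py box .0233 -.115; python3 snap.py boxheld 190 361 231 352
```

```text
0.79 517 minus tcp [-0.0003  0.0002 -0.0233] 0.005 0.54
-0.115    z free [ 0.0262 -0.0306 -0.0527] 0.002
0.72 545 minus tcp [ 0.0003  0.0011 -0.0233] 0.002 0.56
-0.115    z free [-0.0005  0.0021 -0.0223] 0.002
[ 0.50492658 -0.03840796  0.16196185] 0.05378063463387639 15.7
```

View pics/boxheld.png

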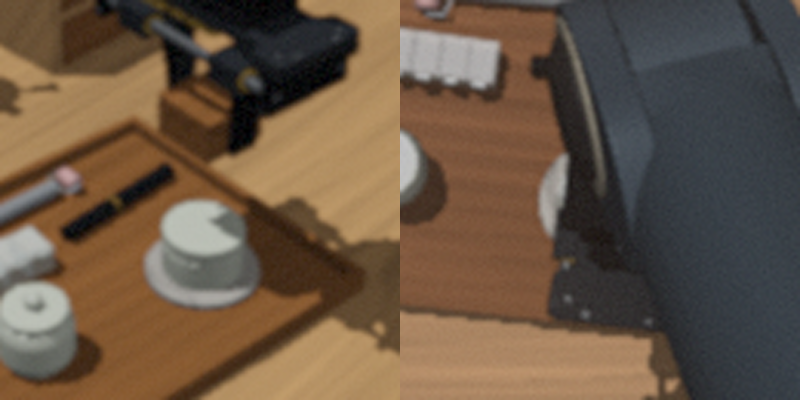

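Emit:
move_arm(steps=[{"translation": [-0.5,1.5,-30],"turn": [0,0,0],"hand": 140},{"translation": [-0.5,1.5,-55],"turn": [0,0,0],"hand": 140},{"translation": [-0.5,1.5,-72],"turn": [0,0,0],"hand": 140},{"translation": [-0.5,1.5,-79],"turn": [0,0,0],"hand": 140},{"translation": [-0.5,1.5,-81],"turn": [0,0,0],"hand": 140},{"translation": [-0.5,1.5,-82],"turn": [0,0,0],"hand": 140},{"translation": [-0.5,1.5,-83],"turn": [0,0,0],"hand": 140},{"translation": [-0.5,1.5,-83],"turn": [0,0,0],"hand": 140}])

```text
time_s: 16.6
eef_pos: [0.5043, -0.0354, 0.0797]
tool_rot: [3.136, -0.179, 0.002]
ft_force: [0.7, 0.2, -1.0]
width: 0.0537
```

Emit:
move_arm(steps=[{"translation": [0,0,-0.5],"turn": [0,0,0],"hand": 140},{"translation": [0,0,-1],"turn": [0,0,0],"hand": 140},{"translation": [0,0,-1],"turn": [0,0,0],"hand": 140}])

```text
time_s: 16.9
eef_pos: [0.5038, -0.0354, 0.0782]
tool_rot: [3.136, -0.179, 0.0]
ft_force: [0.6, -0.5, -0.9]
width: 0.0538
```

Emit:
move_arm(steps=[{"translation": [0.5,-1.5,-0.5],"turn": [0,0,0],"hand": 140},{"translation": [0.5,-1.5,-1],"turn": [0,0,0],"hand": 140},{"translation": [0.5,-1.5,-1.5],"turn": [0,0,0],"hand": 140},{"translation": [0.5,-1.5,-1.5],"turn": [0,0,0],"hand": 140}])

```text
time_s: 17.3
eef_pos: [0.5043, -0.0369, 0.0766]
tool_rot: [3.136, -0.179, 0.0]
ft_force: [-0.0, 0.2, 1.0]
width: 0.0539
```

Emit:
move_arm(steps=[{"translation": [0,0,-0.4],"turn": [0,0,0],"hand": 140},{"translation": [0,0,-0.4],"turn": [0,0,0],"hand": 140}])

```text
time_s: 17.5
eef_pos: [0.5044, -0.0369, 0.0766]
tool_rot: [3.136, -0.179, 0.0]
ft_force: [-1.4, -0.5, 4.1]
width: 0.0542
```

Contact confirmed; release and rise.

Emit:
move_arm(steps=[{"translation": [0,0,0],"turn": [0,0,0],"hand": 85},{"translation": [0,0,0],"turn": [0,0,0],"hand": 70},{"translation": [0,0,0],"turn": [0,0,0],"hand": 50},{"translation": [0,0,0],"turn": [0,0,0],"hand": 40},{"translation": [0,0,15],"turn": [0,0,0],"hand": 40},{"translation": [0,0,50],"turn": [0,0,0],"hand": 40},{"translation": [0,0,90],"turn": [0,0,0],"hand": 30},{"translation": [0,0,120],"turn": [0,0,0],"hand": 30}])

```text
time_s: 18.3
eef_pos: [0.5048, -0.0366, 0.1982]
tool_rot: [-3.136, 0.178, -0.003]
ft_force: [0.4, -0.9, -0.1]
width: 0.076
```

Emit:
move_arm(steps=[{"translation": [10,40,20],"turn": [0,0,1],"hand": 30},{"translation": [22,85,20],"turn": [0,0,3],"hand": 30},{"translation": [34,130,20],"turn": [0,0,6.5],"hand": 30},{"translation": [47,175,20],"turn": [0,0,6.5],"hand": 30},{"translation": [60,220,20],"turn": [0,0,6.5],"hand": 30},{"translation": [73,265,10],"turn": [0,0,6.5],"hand": 30},{"translation": [86,310,-10],"turn": [0,0,6.5],"hand": 30},{"translation": [99,350,-40],"turn": [0,0,6.5],"hand": 30}])

```text
time_s: 19.1
eef_pos: [0.6036, 0.3145, 0.1583]
tool_rot: [-3.139, -0.001, -0.005]
ft_force: [0.4, 0.2, 0.9]
width: 0.077
```

```bash
sed -e "s/box=(150,396)/box=(178,361)/; s/box=(184,470)/box=(231,352)/; s/('coaster','jar','box','tin','ring_stand','polish','cotton_jar'):/('box','tin'):/; s/z=.008 if n.*/z=.054 if n=='box' else 0/;s/<8]/<20]/" m2.py > m5.py; python3 m5.py; python3 m5.py; python3 snap.py boxplaced 195 361 231 352
```

```text
box 1 [ 0.505  -0.0358  0.0524 -0.1191] 0.036
box 0 [ 0.5046 -0.0355  0.054  -0.1068] 0.041
   side [ 0.5028 -0.0347  0.054  -0.1284] 0.018
   top [ 0.5054 -0.0352  0.054  -0.1153] 0.014
tin 1 [0.5993 0.3159 0.0029 0.    ] 0.01
tin 0 [0.6017 0.3149 0.     0.    ] 0.01
   side [0.6017 0.3149 0.     0.    ] 0.01
box 1 [ 0.5065 -0.0371  0.0514 -0.1154] 0.032
box 0 [ 0.5057 -0.0362  0.054  -0.115 ] 0.047
   side [ 0.5034 -0.0349  0.054  -0.1273] 0.013
   top [ 0.5069 -0.0365  0.054  -0.1081] 0.012
tin 1 [ 0.6191  0.3087 -0.02    0.    ] 0.005
tin 0 [0.602  0.3154 0.     0.    ] 0.014
   side [0.6017 0.3154 0.     0.    ] 0.014
[0.60313865 0.31027465 0.15861801] 0.07682464395330496 19.7
```

View pics/boxplaced.png

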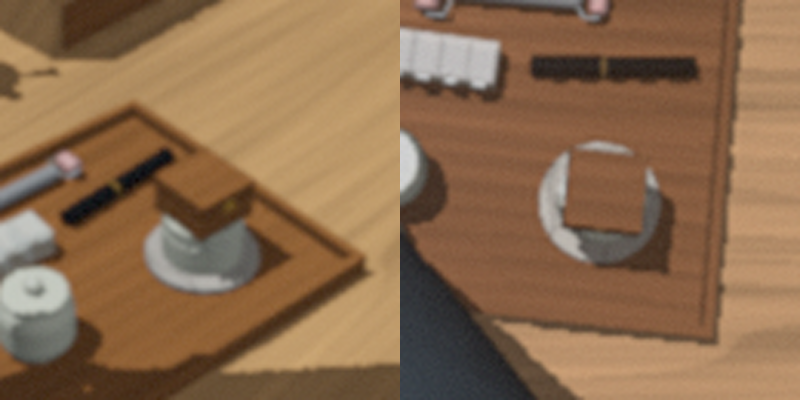

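Emit:
move_arm(steps=[{"translation": [0,4,-40],"turn": [0,0,0],"hand": 30},{"translation": [0,4,-80],"turn": [0,0,0],"hand": 30},{"translation": [0,4,-110],"turn": [0,0,0],"hand": 40},{"translation": [0,4,-125],"turn": [0,0,0],"hand": 40},{"translation": [0,4,-133],"turn": [0,0,0],"hand": 40},{"translation": [0,4,-136.5],"turn": [0,0,0],"hand": 60},{"translation": [0,4,-136.5],"turn": [0,0,0],"hand": 80},{"translation": [0,4,-136.5],"turn": [0,0,0],"hand": 90}], newtons=8)

```text
time_s: 20.6
eef_pos: [0.6035, 0.3158, 0.0227]
tool_rot: [-3.14, 0.001, -0.004]
ft_force: [-0.5, 0.0, -0.6]
width: 0.0603
```

Emit:
move_arm(steps=[{"translation": [0,0,0],"turn": [0,0,0],"hand": 105},{"translation": [0,0,0],"turn": [0,0,0],"hand": 120},{"translation": [0,0,0],"turn": [0,0,0],"hand": 140},{"translation": [0,0,0],"turn": [0,0,0],"hand": 160},{"translation": [0,0,0],"turn": [0,0,0],"hand": 160}])

```text
time_s: 21.1
eef_pos: [0.6029, 0.3153, 0.0217]
tool_rot: [-3.141, 0.001, -0.001]
ft_force: [-0.7, -0.1, 3.2]
width: 0.046
```

Emit:
move_arm(steps=[{"translation": [0,0,15],"turn": [0,0,0],"hand": 160},{"translation": [0,0,55],"turn": [0,0,0],"hand": 160},{"translation": [0,0,95],"turn": [0,0,0],"hand": 160},{"translation": [0,0,135],"turn": [0,0,0],"hand": 160},{"translation": [-5,-25,165],"turn": [0,0,0],"hand": 160},{"translation": [-16,-65,170],"turn": [0,0,0],"hand": 160},{"translation": [-28,-105,170],"turn": [0,0,0],"hand": 160},{"translation": [-40,-145,170],"turn": [0,0,0],"hand": 160}])

```text
time_s: 21.9
eef_pos: [0.562, 0.1689, 0.1922]
tool_rot: [3.142, 0.0, 0.002]
ft_force: [0.9, -0.4, -0.5]
width: 0.0458
```

Emit:
move_arm(steps=[{"translation": [-11,-40,0],"turn": [0,0,0],"hand": 160},{"translation": [-22,-80,0],"turn": [0,0,0],"hand": 160},{"translation": [-33,-120,0],"turn": [0,0,0],"hand": 160},{"translation": [-44,-160,0],"turn": [0,0,0],"hand": 160},{"translation": [-54,-190,0],"turn": [0,0,0],"hand": 160},{"translation": [-58.5,-206,0],"turn": [0,0,0],"hand": 160},{"translation": [-58.5,-206,0],"turn": [0,0,0],"hand": 160},{"translation": [-58.5,-206,0],"turn": [0,0,0],"hand": 160}])

```text
time_s: 22.7
eef_pos: [0.5043, -0.0351, 0.1917]
tool_rot: [-3.141, 0.001, -0.002]
ft_force: [0.5, 0.6, -0.6]
width: 0.0456
```

```bash
python3 m3.py tin .0217; python3 snap.py tinheld 170 361 231 352
```

```text
0.89 316 minus tcp [-0.0001  0.0004 -0.0217] 0.006 0.54
0.0    z free [ 0.0165 -0.0186 -0.0383] 0.002
0.54 314 minus tcp [-0.0017 -0.0014 -0.0217] 0.015 0.56
0.0    z free [ 0.0316 -0.0397 -0.0548] 0.002
[ 0.50446988 -0.03423807  0.19135412] 0.04575526092435593 22.9
```

View pics/tinheld.png

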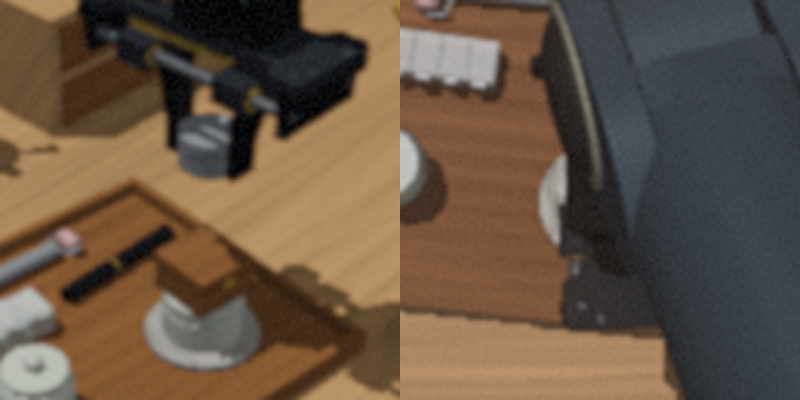

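Emit:
move_arm(steps=[{"translation": [0,-1,-30],"turn": [0,0,0],"hand": 160},{"translation": [0,-1,-55],"turn": [0,0,0],"hand": 160},{"translation": [0,-1,-70],"turn": [0,0,0],"hand": 160},{"translation": [0,-1,-76],"turn": [0,0,0],"hand": 160},{"translation": [0,-1,-78],"turn": [0,0,0],"hand": 160},{"translation": [0,-1,-79],"turn": [0,0,0],"hand": 160},{"translation": [0,-1,-80],"turn": [0,0,0],"hand": 160},{"translation": [0,-1,-80],"turn": [0,0,0],"hand": 160}])

```text
time_s: 23.8
eef_pos: [0.5046, -0.0368, 0.1117]
tool_rot: [3.141, -0.001, 0.002]
ft_force: [0.5, 0.2, -0.7]
width: 0.0458
```

Emit:
move_arm(steps=[{"translation": [0,0,0],"turn": [0,0,0],"hand": 160},{"translation": [0,0,0],"turn": [0,0,0],"hand": 160}])

```text
time_s: 24.0
eef_pos: [0.5043, -0.0369, 0.1115]
tool_rot: [3.141, -0.001, 0.001]
ft_force: [0.1, 0.4, -1.3]
width: 0.0457
```

Emit:
move_arm(steps=[{"translation": [0,1,-0.5],"turn": [0,0,0],"hand": 160},{"translation": [0,1,-1],"turn": [0,0,0],"hand": 160},{"translation": [0,1,-1.5],"turn": [0,0,0],"hand": 160},{"translation": [0,1,-1.5],"turn": [0,0,0],"hand": 160},{"translation": [0,1,-1.5],"turn": [0,0,0],"hand": 160}])

```text
time_s: 24.5
eef_pos: [0.5041, -0.0358, 0.1097]
tool_rot: [-3.142, 0.001, -0.0]
ft_force: [-0.4, 0.3, 0.8]
width: 0.046
```

Emit:
move_arm(steps=[{"translation": [0,0,-0.4],"turn": [0,0,0],"hand": 160},{"translation": [0,0,-0.4],"turn": [0,0,0],"hand": 160}])

```text
time_s: 24.7
eef_pos: [0.5042, -0.0358, 0.1096]
tool_rot: [3.141, -0.001, 0.0]
ft_force: [-1.5, -0.9, 4.9]
width: 0.0456
```

Emit:
move_arm(steps=[{"translation": [0,0,0],"turn": [0,0,0],"hand": 108},{"translation": [0,0,0],"turn": [0,0,0],"hand": 95},{"translation": [0,0,0],"turn": [0,0,0],"hand": 80},{"translation": [0,0,0],"turn": [0,0,0],"hand": 70},{"translation": [0,0,15],"turn": [0,0,0],"hand": 70},{"translation": [0,0,50],"turn": [0,0,0],"hand": 70},{"translation": [0,0,80],"turn": [0,0,0],"hand": 70},{"translation": [0,0,100],"turn": [0,0,0],"hand": 70}])

```text
time_s: 25.5
eef_pos: [0.5049, -0.0356, 0.2113]
tool_rot: [3.141, -0.0, 0.004]
ft_force: [-0.5, 0.5, 0.5]
width: 0.0632
```

Emit:
move_arm(steps=[{"translation": [5,40,0],"turn": [0,0,0],"hand": 70},{"translation": [12,87,0],"turn": [0,0,0],"hand": 70},{"translation": [20,134,0],"turn": [0,0,0],"hand": 70},{"translation": [26,181,0],"turn": [0,0,0],"hand": 90},{"translation": [32,228,0],"turn": [0,0,0],"hand": 110},{"translation": [32,275,0],"turn": [0,0,0],"hand": 120},{"translation": [28,322,0],"turn": [0,0,0],"hand": 120},{"translation": [25,370,0],"turn": [0,0,0],"hand": 120}])

```text
time_s: 26.3
eef_pos: [0.5289, 0.3357, 0.2089]
tool_rot: [3.141, -0.001, -0.0]
ft_force: [0.7, 0.5, 0.2]
width: 0.0463
```

Emit:
move_arm(steps=[{"translation": [0,40,-10],"turn": [0,0,0],"hand": 120},{"translation": [-2,79,-40],"turn": [0,0,0],"hand": 120},{"translation": [-2,79,-70],"turn": [0,0,0],"hand": 120},{"translation": [-2,79,-70],"turn": [0,0,0],"hand": 120},{"translation": [-2,79,-70],"turn": [0,0,0],"hand": 120}])

```text
time_s: 26.8
eef_pos: [0.5275, 0.4123, 0.139]
tool_rot: [3.14, -0.002, -0.001]
ft_force: [0.0, -0.1, -0.1]
width: 0.046
```

```bash
sed -e "s/tin=(268,213)/tin=(160,361)/; s/tin=(189,200)/tin=(231,352)/; s/('coaster','jar','box','tin','ring_stand','polish','cotton_jar'):/('tin','ring_stand'):/; s/z=.008 if n.*/z=.088 if n=='tin' else 0/;s/<8]/<20]/" m2.py > m6.py; python3 m6.py; python3 m6.py; python3 snap.py tinplaced 195 361 231 352;  python3 snap.py ringpre 310 193 223 167
```

```text
tin 1 [ 0.5071 -0.0367  0.086   0.    ] 0.006
tin 0 [ 0.5069 -0.0366  0.088   0.    ] 0.007
   top [ 0.5069 -0.0366  0.088   0.    ] 0.007
ring_stand 1 [ 0.5279  0.4126 -0.0044  0.    ] 0.099
ring_stand 0 [0.5266 0.4123 0.     0.    ] 0.147
   side [0.5239 0.413  0.     0.    ] 0.008
   top [0.5282 0.4119 0.     0.    ] 0.076
tin none
ring_stand 1 [ 0.5265  0.4122 -0.0026  0.    ] 0.082
ring_stand 0 [0.526  0.4123 0.     0.    ] 0.1
   side [0.5237 0.4124 0.     0.    ] 0.032
   top [0.5269 0.4126 0.     0.    ] 0.034
[0.52720397 0.41310871 0.13941881] 0.04606755104450184 27.4
[0.52713082 0.41315787 0.13928191] 0.04603780059299942 27.5
```

View pics/tinplaced.png

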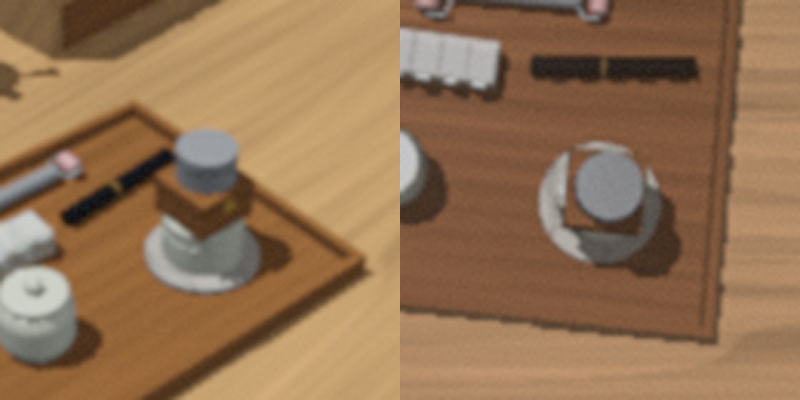

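View pics/ringpre.png

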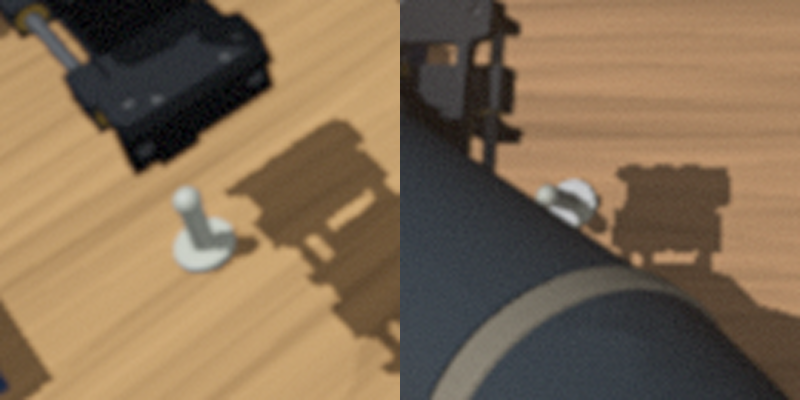

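Emit:
move_arm(steps=[{"translation": [-1,0,-35],"turn": [0,0,0],"hand": 120},{"translation": [-1,0,-70],"turn": [0,0,0],"hand": 120},{"translation": [-1,0,-92],"turn": [0,0,0],"hand": 120},{"translation": [-1,0,-103],"turn": [0,0,0],"hand": 120},{"translation": [-1,0,-109],"turn": [0,0,0],"hand": 120},{"translation": [-1,0,-109],"turn": [0,0,0],"hand": 140},{"translation": [-1,0,-109],"turn": [0,0,0],"hand": 155},{"translation": [-1,0,-109],"turn": [0,0,0],"hand": 170}], newtons=8)

```text
time_s: 28.4
eef_pos: [0.5268, 0.4139, 0.0317]
tool_rot: [-3.14, 0.001, -0.003]
ft_force: [-0.2, 0.1, 0.4]
width: 0.0333
```

Emit:
move_arm(steps=[{"translation": [0,0,0],"turn": [0,0,0],"hand": 185},{"translation": [0,0,0],"turn": [0,0,0],"hand": 200},{"translation": [0,0,0],"turn": [0,0,0],"hand": 215},{"translation": [0,0,0],"turn": [0,0,0],"hand": 235},{"translation": [0,0,0],"turn": [0,0,0],"hand": 240},{"translation": [0,0,0],"turn": [0,0,0],"hand": 240}])

```text
time_s: 29.0
eef_pos: [0.5261, 0.4133, 0.0303]
tool_rot: [-3.142, 0.001, -0.0]
ft_force: [-1.2, 0.1, 0.6]
width: 0.0144
```

```bash
python3 snap.py ringgrip 310 193 223 167
```

```text
[0.52606875 0.41325449 0.03034842] 0.014438523835053417 29.0
```

View pics/ringgrip.png

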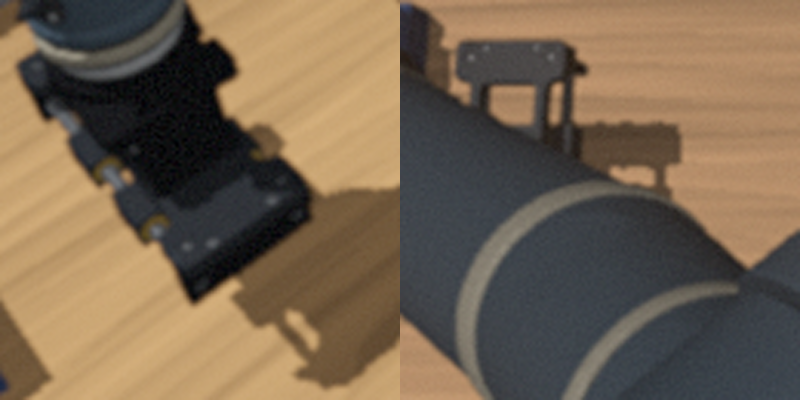

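Emit:
move_arm(steps=[{"translation": [0,0,15],"turn": [0,0,0],"hand": 240},{"translation": [0,0,55],"turn": [0,0,0],"hand": 240},{"translation": [0,0,95],"turn": [0,0,0],"hand": 240},{"translation": [0,0,135],"turn": [0,0,0],"hand": 240},{"translation": [2,-20,170],"turn": [0,0,0],"hand": 240},{"translation": [6,-55,190],"turn": [0,0,0],"hand": 240},{"translation": [10,-95,190],"turn": [0,0,0],"hand": 240},{"translation": [14,-135,190],"turn": [0,0,0],"hand": 240}])

```text
time_s: 29.9
eef_pos: [0.5404, 0.2774, 0.2223]
tool_rot: [-3.141, -0.001, -0.005]
ft_force: [0.7, 0.1, -1.5]
width: 0.015
```

Emit:
move_arm(steps=[{"translation": [0,-40,0],"turn": [0,0,0],"hand": 240},{"translation": [-4,-80,0],"turn": [0,0,0],"hand": 240},{"translation": [-8,-120,0],"turn": [0,0,0],"hand": 240},{"translation": [-14,-160,0],"turn": [0,0,0],"hand": 240},{"translation": [-21,-200,0],"turn": [0,0,0],"hand": 240},{"translation": [-28,-240,0],"turn": [0,0,0],"hand": 240},{"translation": [-33,-280,0],"turn": [0,0,0],"hand": 240},{"translation": [-36,-308,0],"turn": [0,0,0],"hand": 240}])

```text
time_s: 30.7
eef_pos: [0.5034, -0.0328, 0.2211]
tool_rot: [3.14, -0.004, 0.001]
ft_force: [0.3, 0.1, -0.8]
width: 0.0149
```

Emit:
move_arm(steps=[{"translation": [0,-6,-15],"turn": [0,0,0],"hand": 240},{"translation": [0,-6,-25],"turn": [0,0,0],"hand": 240},{"translation": [0,-6,-25],"turn": [0,0,0],"hand": 240},{"translation": [0,-6,-25],"turn": [0,0,0],"hand": 240}])

```text
time_s: 31.1
eef_pos: [0.5043, -0.0344, 0.1956]
tool_rot: [-3.141, -0.003, -0.0]
ft_force: [0.6, 0.3, -0.4]
width: 0.0149
```

```bash
python3 m3.py ring_stand .0303; python3 snap.py ringheld 160 361 231 352
```

```text
0.44 151 minus tcp [-0.0007 -0.0015 -0.0303] 0.004 0.5
0.0    z free [-0.0024  0.0006 -0.0283] 0.004
0.53 132 minus tcp [ 0.     -0.0026 -0.0303] 0.006 0.5
0.0    z free [-0.0027  0.0009 -0.0275] 0.006
[ 0.50454225 -0.03495667  0.19578266] 0.014768544171987953 31.3
```

View pics/ringheld.png

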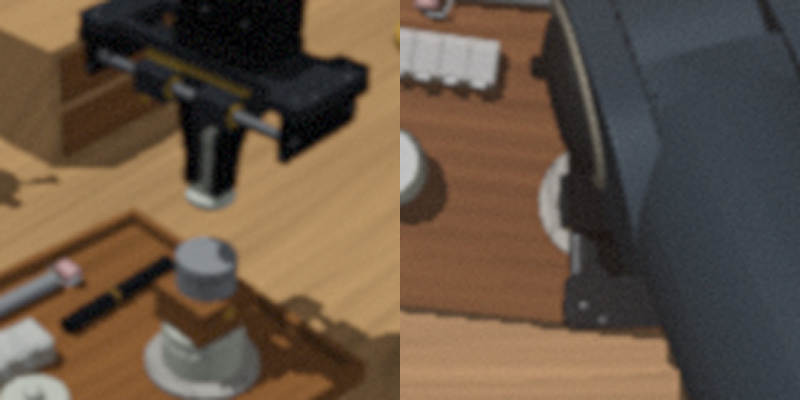

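```bash
python3 - <<'E'
from h import *
for k in range(2):
    p=read_camera('side'); s=bot.observe()['eef_pos']
    for n,z,q in(('tin',.088,(.5042,-.0358)),('ring_stand',s[2]-.0303,(s[0],s[1])),('box',.054,(.5043,-.0362))):
        e=proj([*q,z+.01],p)[0]
        rs=[x for x in regions_of(n,p) if np.hypot(*(np.array(x['location'])[::-1]-e))<20]
        for x in rs[:1]:
            f=fit_occ(n,p,x['pixels'],[*q,z,-.115 if n=='box' else 0]); print(n,q,f[0].round(4),round(f[1],3))
        if not rs: print(n,'none')
    if k==0:
        z0=s[2]-.0303
        im=p['color'].astype(int)[100:190,320:400]
        # foot columns
        uv=proj(cyl(.036,0,.007)+[s[0],s[1],z0],p); print('pred foot cols',uv[:,0].min(),uv[:,0].max(),'rows',uv[:,1].min(),uv[:,1].max())
        uv=proj(cyl(.046,.028,.028)+[.5042,-.0358,.088],p); print('pred tintop cols',uv[:,0].min(),uv[:,0].max(),'rows',uv[:,1].min(),uv[:,1].max())
        cv2.imwrite('pics/zoomr.png',cv2.resize(p['color'][130:210,320:400],(560,560),interpolation=cv2.INTER_NEAREST)[:,:,::-1])
        for r in range(150,166): print(r,p['color'][r,346:378].sum(1)//3)
E
```

```text
tin (0.5042, -0.0358) [ 0.5027 -0.0362  0.088   0.    ] 0.023
ring_stand (np.float64(0.504317440101612), np.float64(-0.03550219669653261)) [ 0.5049 -0.0373  0.1652  0.    ] 0.005
box (0.5043, -0.0362) [ 0.5043 -0.0335  0.054  -0.115 ] 0.649
pred foot cols 354.93082784166097 371.6528529419059 rows 151.44962311311122 163.35968912032416
pred tintop cols 352.073453798351 372.4455980712807 rows 170.84099625361517 182.95275040918875
150 [131 130 129 131 129 130 128 127 123  99  54  15   9  13  26  47  64  69
  59  36   7   7   3  12   5   4  38  83 114 131 135 136]
151 [131 130 130 129 128 127 127 126 121  98  55  18   7  17  26  43  64  72
  59  32  19   7   3   5  10  19  46  89 122 136 139 137]
152 [129 130 128 128 126 125 125 126 121  94  51  16   9  15  25  49  62  73
  55  30  13  10   7   1  12  14  48  95 124 136 138 137]
153 [126 128 124 129 127 126 127 128 121  97  62  33  26  30  38  53  68  68
  55  31  14   6   9  10   9  13  50  94 124 137 136 134]
154 [127 124 127 127 126 128 130 129 128 112  93  75  55  56  66  71  74  69
  51  29   3   3   6  17   6  18  58  96 125 134 133
[... 877 characters left out ...]
128 138 142 144
 136 123 111 107 106 109 115 120 131 137 139 138 136 134]
162 [126 126 126 127 129 130 134 133 135 134 133 133 127 121 117 115 114 117
 115 111 109 110 114 119 125 130 135 137 138 136 135 135]
163 [126 128 130 130 132 134 134 136 134 133 137 135 133 129 126 124 119 115
 114 118 120 123 129 133 135 135 137 135 136 135 135 134]
164 [127 132 133 133 135 136 134 136 137 133 135 133 135 136 134 132 132 130
 133 133 134 135 137 135 136 136 134 136 135 134 137 136]
165 [127 132 135 135 136 137 136 137 135 133 135 133 135 136 135 137 137 139
 139 138 139 137 136 135 135 137 135 135 135 137 137 136]
tin none
ring_stand none
box (0.5043, -0.0362) [ 0.5043 -0.0346  0.054  -0.115 ] 0.556
```

View pics/zoomr.png

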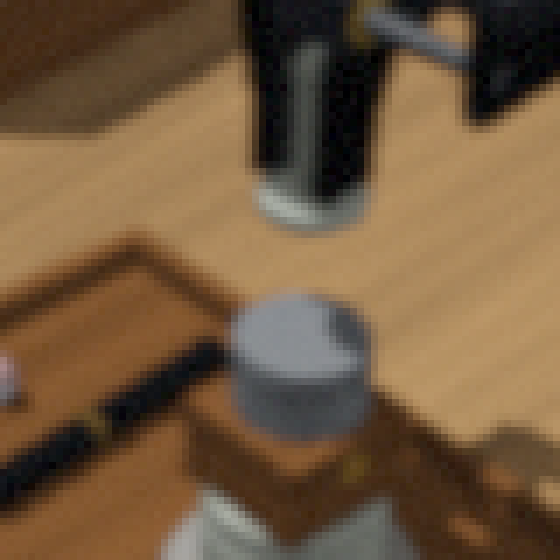

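Emit:
move_arm(steps=[{"translation": [0,0.5,-20],"turn": [0,0,0],"hand": 240},{"translation": [0,0.5,-35],"turn": [0,0,0],"hand": 240},{"translation": [0,0.5,-43],"turn": [0,0,0],"hand": 240},{"translation": [0,0.5,-45],"turn": [0,0,0],"hand": 240},{"translation": [0,0.5,-46],"turn": [0,0,0],"hand": 240},{"translation": [0,0.5,-47],"turn": [0,0,0],"hand": 240},{"translation": [0,0.5,-47],"turn": [0,0,0],"hand": 240},{"translation": [0,0.5,-47],"turn": [0,0,0],"hand": 240}])

```text
time_s: 32.6
eef_pos: [0.5044, -0.0353, 0.1487]
tool_rot: [3.141, -0.001, 0.001]
ft_force: [0.5, -0.6, -0.6]
width: 0.0148
```

Emit:
move_arm(steps=[{"translation": [0,0.4,-0.5],"turn": [0,0,0],"hand": 240},{"translation": [0,0.4,-1],"turn": [0,0,0],"hand": 240},{"translation": [0,0.4,-1.5],"turn": [0,0,0],"hand": 240},{"translation": [0,0.4,-2],"turn": [0,0,0],"hand": 240},{"translation": [0,0.4,-2],"turn": [0,0,0],"hand": 240}])

```text
time_s: 33.1
eef_pos: [0.5042, -0.035, 0.1463]
tool_rot: [3.142, -0.001, 0.0]
ft_force: [-0.5, 0.2, 0.5]
width: 0.0152
```

Emit:
move_arm(steps=[{"translation": [0,0,-0.4],"turn": [0,0,0],"hand": 240},{"translation": [0,0,-0.4],"turn": [0,0,0],"hand": 240}])

```text
time_s: 33.3
eef_pos: [0.5044, -0.035, 0.1462]
tool_rot: [3.141, -0.001, 0.001]
ft_force: [-0.6, -0.1, 2.8]
width: 0.0149
```

Emit:
move_arm(steps=[{"translation": [0,0,0],"turn": [0,0,0],"hand": 200},{"translation": [0,0,0],"turn": [0,0,0],"hand": 180},{"translation": [0,0,0],"turn": [0,0,0],"hand": 150},{"translation": [0,0,0],"turn": [0,0,0],"hand": 120},{"translation": [0,0,0],"turn": [0,0,0],"hand": 110},{"translation": [0,0,15],"turn": [0,0,0],"hand": 110},{"translation": [0,0,50],"turn": [0,0,0],"hand": 110},{"translation": [0,0,90],"turn": [0,0,0],"hand": 110}])

```text
time_s: 34.1
eef_pos: [0.5032, -0.0349, 0.2358]
tool_rot: [-3.141, -0.0, 0.005]
ft_force: [0.7, 0.1, 0.2]
width: 0.0491
```

Emit:
move_arm(steps=[{"translation": [5,35,10],"turn": [0,0,0],"hand": 110},{"translation": [10,80,10],"turn": [0,0,0],"hand": 110},{"translation": [15,125,10],"turn": [0,0,0],"hand": 110},{"translation": [15,170,10],"turn": [0,0,0],"hand": 110},{"translation": [10,215,10],"turn": [0,0,0],"hand": 110},{"translation": [5,260,10],"turn": [0,0,0],"hand": 110},{"translation": [0,305,10],"turn": [0,0,0],"hand": 110},{"translation": [0,340,10],"turn": [0,0,0],"hand": 110}])

```text
time_s: 34.9
eef_pos: [0.5027, 0.3082, 0.246]
tool_rot: [-3.141, -0.004, 0.0]
ft_force: [0.3, -0.5, -1.1]
width: 0.0497
```

```bash
sed -e "s/ring_stand=(321,193)/ring_stand=(138,361)/; s/ring_stand=(223,157)/ring_stand=(231,352)/;s/tin=(268,213)/tin=(160,361)/; s/tin=(189,200)/tin=(231,352)/; s/('coaster','jar','box','tin','ring_stand','polish','cotton_jar'):/('tin','ring_stand','cotton_jar','polish'):/; s/z=.008 if n.*/z=dict(tin=.088,ring_stand=.116,cotton_jar=.008,polish=0)[n]/;s/<8]/<20]/" m2.py > m7.py; python3 m7.py; python3 snap.py final 175 361 225 352; python3 - <<'E'
from h import *
for n in('side','top'):
    cv2.imwrite(f'pics/full_{n}.png',read_camera(n)['color'][:,:,::-1])
E
```

```text
tin 1 [ 0.7959 -0.1577 -2.4368  0.    ] 0.554
tin 0 [ 0.5071 -0.0348  0.088   0.    ] 2.325
   top [ 0.5071 -0.0348  0.088   0.    ] 2.325
ring_stand 1 [ 0.5074 -0.039   0.0951  0.    ] 0.005
ring_stand 0 [ 0.5049 -0.0374  0.116   0.    ] 0.009
   top [ 0.5049 -0.0374  0.116   0.    ] 0.009
cotton_jar 1 [0.5299 0.1187 0.0069 0.    ] 0.104
cotton_jar 0 [0.5298 0.1187 0.008  0.    ] 0.105
   side [0.5293 0.1191 0.008  0.    ] 0.044
   top [0.5298 0.1187 0.008  0.    ] 0.059
polish 1 [ 0.4651 -0.3007 -0.004  -0.672 ] 0.109
polish 0 [ 0.4645 -0.299   0.     -0.6997] 0.127
   side [ 0.4627 -0.2975  0.     -0.8147] 0.056
   top [ 0.4655 -0.2988  0.     -0.5869] 0.035
[0.50469151 0.30369278 0.2458667 ] 0.04888545545374467 35.4
```

View pics/final.png

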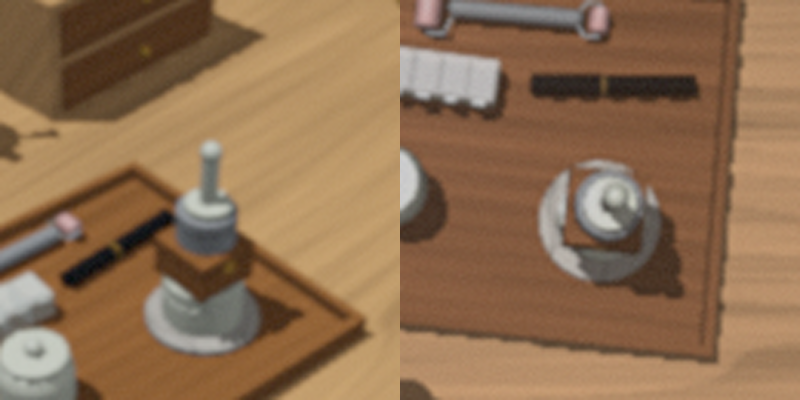

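View pics/full_top.png

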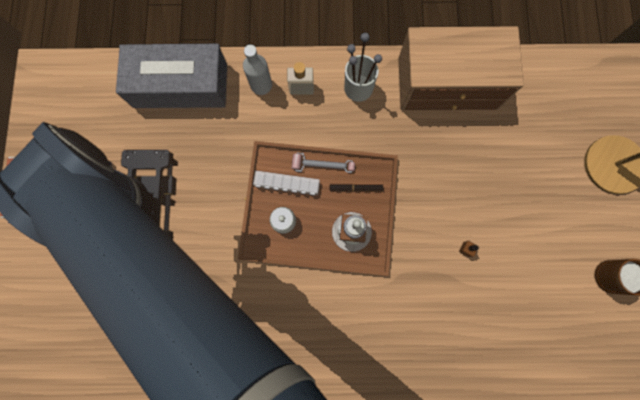

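```bash
python3 -c "
from rig import order,bot
print(order.sign_off(), bot.observe()['time_s'])"
```

```text
the job is handed in; nothing more can be done
the job is handed in; nothing more can be done
```

The tower is built on the marble coaster in the order asked: jar, box, tin, ring stand. I lowered each piece until I felt light contact (wrist readings up to about 5 N), then released it and backed straight up. The job was handed in at about 35 s of the 128 s allowed, with the arm clear of everything.

**Centring:**

| Piece | Offset from the piece below (camera fits) |
|---|---|
| Jar on coaster | about 1 mm |
| Box on jar | about 1 mm |
| Tin on box | about 1 mm |
| Ring stand on tin | about 2 mm, top view only |

**Final look:** the last pictures show the tower upright. The cotton jar and polish measure within about 1–2 mm of where they started. The organizer, roller and mascara look unmoved, but I judged those only by eye.

**Checks that failed or disagreed:**
- The two cameras disagree by about 2–3 mm along x, so the centring figures carry that much uncertainty in absolute position. I relied on comparisons within one view and on where the gripper had placed each piece.
- After placing, the tin was found only in the top view. With the ring stand on it, its final fit failed in that view too.
- The ring stand was also found only in the top view. The side picture shows both standing correctly.

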